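Pack and wedge a roller bearing home

TASK

Take up the gap between the green bearing block and the yellow thrust bracket: stand blue packers from the rack in it, one after another, leaning flat against its sides, until the orange taper wedge, thin end down, goes down tight with them while it is well into the gap but still clear of the bed. Press the wedge down firmly so that it drives the roller home, and finish like that, still holding the wedge pressed down so that the stack stays tight. Leave the spanner, the grease jar and the bolt tray alone.

Things in the scene. Friction and masses are not known exactly. Their poses are not given: they have to be found in the camera images.
- machine: bench laminating unit: steel bed plate 300 x 470 mm, 20 mm thick, lying fixed on the table, with two 64 mm rollers along its y axis. Origin on the table; its x axis runs from the rollers across the gap to the bracket, z up. The bed's upper face is at z = 20 mm; the rollers' tops are 88 mm above the table
- bearing_block: the one green bearing block, 56 (x) x 40 (y) x 60 mm high. Origin: bottom middle of its thrust face (towards the bracket; it leans back 1 in 8, so a packer rests against it), on the bed's upper face; axes as the machine's. Block and rubber roller slide together along x, stiffly (2 N): home the origin is at x = 50, y = -130 mm of the machine; they start 1.5 to 4 mm off home, backed into the gap
- bracket: yellow thrust bracket bolted on the bed, facing the block across the gap, 40 mm along y, 60 mm high above the bed. Its white-lined face leans back 1 in 8, away from the block, so that the gap widens by 15 mm from bed to top. Origin: bottom middle of that face, on the bed's upper face; axes as the machine's. With the roller home the gap at bed level is 11 to 25 mm, from job to job
- packer1: flat blue plastic packer, 8 mm (x) by 42 mm (y) by 90 mm high (z), 30 g. Origin: middle of its lower edge, z up. It starts upright in a slot of the rack, bottom 10 mm above the table. One or two packers are needed; any will do
- packer2: as packer1
- packer3: as packer1
- wedge: orange taper wedge, 58 mm wide (y), 110 mm long (z), 110 g, slippery plastic: it slackens unless kept pushed down (a firm push is 5 to 20 N). 12 mm thick (x) at the thin lower end, 39.5 mm at the top, both sides sloping 1 in 8 like the thrust faces, so it stands upright in the gap, either way round. Origin: middle of the thin end, z up. Starts in the rack, thin end down
- rack: pale wooden rack, 170 x 81 mm, 54 mm high, fixed. Origin at the centre of its underside. Slots across y, at x = -60, -26, +8 mm for packers and +46 mm for the wedge, floor 10 mm above the table; packers may lean a little in their slots, up to 2 degrees
- spanner: steel spanner 190 mm long lying on the table along its x axis, origin mid-length; leave alone
- grease_jar: pale jar with red cap, 60 mm across, 75 mm high, origin at the centre of its base; leave alone
- bolt_tray: grey open tray with bolts, 110 x 80 x 30 mm, origin at the centre of its underside; leave alone

How it is judged:
At the end, for the whole second after the job is handed in: roller home within 0.8 mm; wedge upright within 7 degrees, at rest, thin end 2 to 46 mm above the bed, bearing on a packer with over 4 N; wedge or a packer bears on the bracket with over 6 N and on the block with over 4 N; the fingers are still on the wedge (x of bearing_block in the frame of machine below 0.0508 m and z of wedge in the frame of bracket between 0.002 and 0.046 m and angle between wedge's own z axis and vertical below 0.12 rad and (contact force between bracket and wedge above 6 N or contact force between bracket and packer1 above 6 N or contact force between bracket and packer2 above 6 N or contact force between bracket and packer3 above 6 N) and (contact force between wedge and packer1 above 4 N or contact force between wedge and packer2 above 4 N or contact force between wedge and packer3 above 4 N) and (contact force between bearing_block and wedge above 4 N or contact force between bearing_block and packer1 above 4 N or contact force between bearing_block and packer2 above 4 N or contact force between bearing_block and packer3 above 4 N) and contact force between the fingers and wedge above 2 N and linear speed of wedge below 0.01 m/s); the arm keeps its last pose, push and grip.
It fails at once if the spanner, grease jar or bolt tray is moved more than 20 mm (distance of any of spanner, grease_jar, bolt_tray from where it was at the start of the episode above 0.02 m).
It also fails if it takes over 72 s, if anything falls off the work surface, if the arm or the gripper's body presses on something with over 40 N, if the wrist force passes 120 N, or if a joint passes its speed limit or range.

ROBOT

A 6-joint arm with a two-finger parallel gripper is mounted at the origin on the work surface. World frame = base frame: x ahead of the robot, y to its left, z up, the work surface at z = 0. Lengths are in m, angles in rad, forces in N, time in s.
With the tool pointing down it reaches from about 0.375 to 0.925 m from the base axis. Payload 5.7 kg.
Tool frame: the origin (TCP) lies midway between the tips of the shut fingers; the grasp point (between the pads) lies 19 mm behind it; z points along the fingers, y is the line along which they close (so a half turn about z gives the same grasp; the last joint's range is limited). The gripper opens to 88 mm and grips with 3 to 60 N. Pads are 20 mm wide; open, the fingers measure 115 mm over their backs; the gripper's body (75 mm by 178 mm) begins 61 mm behind the grasp point.
Start: joints at [-1.315, 0.359, 1.51, -0, 1.272, -0.115], TCP at [0.217, -0.559, 0.223] pointing down, gripper open.
Joint ranges: [-2.97, 2.97], [-1.01, 2.36], [0.21, 2.38], [-0.96, 4.11], [0.2, 2.71], [-2.98, 2.98]. Speed limits (rad/s): [2.39, 2.39, 3.14, 3.14, 3.14, 3.14].

INTERFACE

Orientations are given as a unit quaternion [x, y, z, w].
In Python, from bench import move_ptp, servo_line, goto_joints, move_gripper, sleep, inverse_kinematics, capture, PlanningError, close_job, spot_in, silhouettes, current_clock, current_joint_pos, current_qvel, current_joint_torque, current_position, current_orientation, current_force, current_torque, current_finger_gap, current_grip_force gives the robot as it stands. Calls block until the motion is done:
- move_ptp(position, orientation): joint-space move of the TCP to a pose.
- servo_line(position, orientation=None, rate=0.15, contact_N=None): straight line of the TCP; orientation=None keeps the orientation; rate is the mean speed in m/s. With contact_N (N) it stops when the force on the tool has changed by that much, and returns True; else False.
- goto_joints(angles): joint-space move.
- move_gripper(opening): finger opening in m; the grip force is fixed at half the most; returns when the fingers have stopped.
- sleep(seconds).
- inverse_kinematics(position, orientation): joint angles nearest the present ones, or None.
- capture(name): name is "side" or "top"; returns a dict with "image" (384x512x3 uint8, blue, green, red), "range_z" (384x512 float32, m along the optical axis (not along the pixel's ray), 0 where there is no reading), "intrinsics" (3x3 intrinsics, pixels), "R" (3x3) and "t" (3): a world point X has camera coordinates R X + t. Camera axes: x right, y down, z forward; pixel columns grow to the right and rows downward; lengths in m; the calibration is good to about 2 mm. A picture is of the moment at which its call begins.
A pose or a line that the arm cannot do raises PlanningError and nothing moves.
- close_job(): hands the job in; it is judged then, once.
Trained networks look in the newest picture that a camera, given by its name, has taken for a name from the list of things; names that differ only in an ending like _2 or _b are one class to them, and where a whole thing is asked for, a point or a joint stands for the part that bears it (a point fixed in the world has none). Each returns a list of dicts, best first, with "conf" (0 to 1); they miss things now and then, are a little off and sometimes report something else, mostly with a low value. They report only what shows in the picture. A call takes as long as a camera call.
- spot_in(camera, query): "xy" ([column, row] in pixels, amid what is visible of it).
- silhouettes(camera, query): "region" (384x512 bool, what is visible of it) and "xy" ([column, row] in pixels, amid what is visible of it).
Readings, each from a call of its own:
- current_clock(): time.
- current_joint_pos(): joint angles.
- current_qvel(): joint speeds.
- current_joint_torque(): joint torques, N m.
- current_position(): TCP position.
- current_orientation(): TCP orientation.
- current_force(): force on the tool from outside, world axes, zero at the start.
- current_torque(): the same for the moment, N m.
- current_finger_gap(): finger opening in m.
- current_grip_force(): force on a finger pad.
Only numpy, scipy, OpenCV 4.12 (cv2) and the standard library are available. Lean on these libraries where they do the work, as an engineer would, in place of code of your own. Each camera call takes 0.05 s, during which the arm holds its last target. There are 200 camera calls.

## Working session

There is one attempt and no reset: what is moved stays moved. The work goes in short steps, each a Python script; the robot and the scene stay as the last script left them, time stands still between calls to the robot, and variables do not carry over. Pictures are saved under pics/ and viewed, at most 10 in all, crops included, and the job is handed in when it is done.

```bash
ls; mkdir -p pics; python3 - <<'E'
from bench import *
import cv2,numpy as np
for n in("top","side"):
    c=capture(n); cv2.imwrite(f"pics/{n}0.png",c["image"]); np.savez(f"{n}0.npz",**c)
    print(n,c["intrinsics"].tolist(),c["R"].round(3).tolist(),c["t"])
    for q in("machine","bearing_block","bracket","packer1","wedge","rack","spanner","grease_jar","bolt_tray"):
        r=silhouettes(n,q)
        for k in r[:4]:
            m=k["region"]&(c["range_z"]>0); v,u=np.nonzero(m); z=c["range_z"][m]
            P=np.linalg.inv(c["intrinsics"])@np.stack([u,v,np.ones_like(u)])*z
            W=(c["R"].T@(P-c["t"][:,None])).T
            if len(W): print(q,round(k["conf"],2),k["xy"],len(W),np.percentile(W,[2,50,98],axis=0).round(3).tolist())
print(current_clock(),current_orientation())
E
```

```text
pics
top [[409.5188438714215, 0.0, 256.7755829254511], [0.0, 409.5188438714215, 185.22632006490565], [0.0, 0.0, 1.0]] [[-0.029, -0.999, 0.021], [-0.994, 0.027, -0.108], [0.107, -0.024, -0.994]] [-0.12591699  0.58075227  0.89514619]
machine 0.64 [99.7, 202.9] 26401 [[0.412, -0.024, 0.017], [0.546, 0.204, 0.022], [0.706, 0.422, 0.088]]
machine 0.62 [310.3, 125.7] 769 [[0.621, -0.31, -0.002], [0.71, -0.276, 0.007], [0.796, -0.238, 0.011]]
bearing_block 0.64 [94.9, 195.5] 5447 [[0.521, -0.01, 0.022], [0.558, 0.209, 0.08], [0.593, 0.396, 0.089]]
bracket 0.97 [181.2, 152.2] 1011 [[0.615, -0.008, 0.027], [0.654, 0.021, 0.034], [0.692, 0.06, 0.082]]
bracket 0.15 [323.9, 242.4] 2125 [[0.379, -0.346, 0.003], [0.445, -0.291, 0.054], [0.544, -0.25, 0.058]]
packer1 0.54 [329.4, 262.9] 95 [[0.398, -0.306, 0.046], [0.404, -0.286, 0.099], [0.409, -0.27, 0.103]]
packer1 0.49 [331.2, 230.9] 106 [[0.461, -0.324, 0.026], [0.469, -0.3, 0.099], [0.476, -0.284, 0.102]]
packer1 0.42 [334.5, 248.7] 70 [[0.426, -0.319, 0.056], [0.435, -0.301, 0.1], [0.441, -0.278, 0.103]]
wedge 0.77 [340.8, 214.0] 686 [[0.483
[... 1332 characters left out ...]
]]
wedge 0.61 [227.6, 224.5] 1001 [[0.484, -0.347, 0.054], [0.503, -0.34, 0.11], [0.526, -0.292, 0.121]]
rack 0.77 [201.6, 261.0] 3495 [[0.374, -0.361, 0.002], [0.455, -0.336, 0.045], [0.544, -0.273, 0.055]]
spanner 0.78 [327.0, 247.6] 750 [[0.621, -0.314, -0.0], [0.705, -0.281, 0.006], [0.796, -0.242, 0.009]]
grease_jar 0.67 [323.5, 202.6] 949 [[0.702, -0.202, 0.005], [0.725, -0.192, 0.049], [0.755, -0.152, 0.075]]
bolt_tray 0.8 [329.9, 318.3] 3676 [[0.615, -0.497, 0.001], [0.672, -0.451, 0.01], [0.724, -0.414, 0.03]]
bolt_tray 0.43 [188.3, 232.0] 303 [[0.427, -0.321, 0.047], [0.436, -0.31, 0.081], [0.443, -0.281, 0.101]]
1.0 [ 9.82860416e-01  1.84351287e-01 -1.14034554e-05 -7.87767348e-05]
```

```bash
python3 - <<'E'
import cv2,numpy as np
a=cv2.imread("pics/top0.png");b=cv2.imread("pics/side0.png")
o=np.vstack([cv2.resize(a[100:290,60:400],(640,358),interpolation=cv2.INTER_CUBIC)[:300],cv2.resize(b[120:290,140:470],(580,300),interpolation=cv2.INTER_CUBIC).copy() if 0 else cv2.copyMakeBorder(cv2.resize(b[120:290,140:470],(580,299)),0,0,0,60,0)])
cv2.imwrite("pics/v0.png",o)
E
```

```text
(no output)
```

View pics/v0.png

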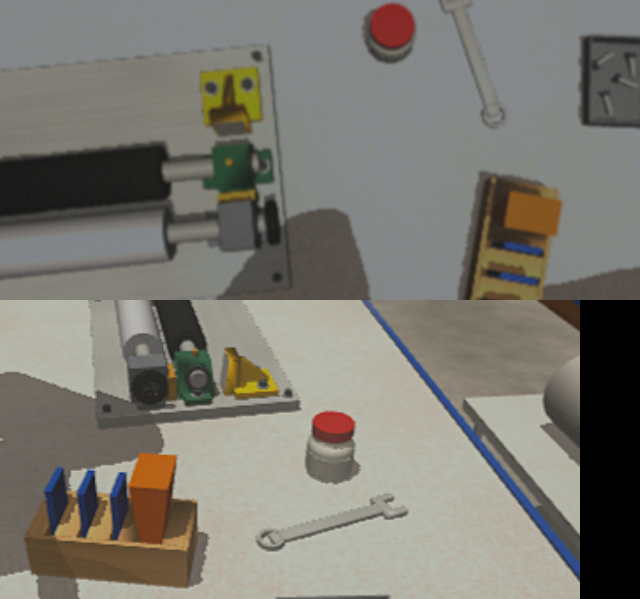

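The picture shows the bracket at top px (181,152), the block below it at about (185,190), and the rack at (327,242) with the three packers nearer the robot and the wedge at the far end. Next I'll measure the machine, gap and rack precisely.

```bash
cat > h.py <<'E'
import numpy as np,cv2
from scipy.spatial.transform import Rotation as Ro
def cloud(c):
    v,u=np.nonzero(c["range_z"]>0); z=c["range_z"][v,u]
    P=np.linalg.inv(c["intrinsics"])@np.stack([u,v,np.ones_like(u)])*z
    return (c["R"].T@(P-c["t"][:,None])).T, c["image"][v,u]
def hue(b): 
    h=cv2.cvtColor(b[None],cv2.COLOR_BGR2HSV)[0].astype(int); return h
def loc(W,o,yaw):
    c,s=np.cos(yaw),np.sin(yaw); D=W-np.array(o); return np.c_[D[:,0]*c+D[:,1]*s,-D[:,0]*s+D[:,1]*c,D[:,2]]
E
python3 - <<'E'
from h import *
for n in("top","side"):
    W,B=cloud(np.load(n+"0.npz")); H=hue(B)
    box=lambda a,b,c,d,e,f:(W[:,0]>a)&(W[:,0]<b)&(W[:,1]>c)&(W[:,1]<d)&(W[:,2]>e)&(W[:,2]<f)
    print(n)
    m=box(.38,.75,-.08,.5,.0155,.0245); r=cv2.minAreaRect((W[m,:2]*1000).astype(np.float32)); print("bed",r)
    q=box(.36,.56,-.38,-.23,.05,.0575)&(H[:,0]<30)&(H[:,0]>10); r2=cv2.minAreaRect((W[q,:2]*1000).astype(np.float32)); print("rack",r2)
    for nm,(lo,hi) in dict(blue=(105,130),orange=(3,14)).items():
        for zz in ((.07,.094),(.096,.104),(.112,.124)):
            b=box(.37,.55,-.36,-.24,*zz)&(H[:,0]>=lo)&(H[:,0]<=hi)&(H[:,1]>120)
            x=W[b]
            if len(x): 
                lab=np.digitize(x[:,0],[.42,.453,.482])
                for k in range(4):
                    if (lab==k).sum()>8: 
                        y=x[lab==k]; print(nm,zz,k,len(y),y.min(0).round(4),y.max(0).round(4),cv2.minAreaRect((y[:,:2]*1000).astype(np.float32)))
    print(np.percentile(W[box(.38,.72,-.03,.5,.01,.03),2],[10,50,90]))
E
```

```text
top
bed ((559.8780517578125, 203.9424285888672), (300.2395324707031, 470.0971984863281), 4.314043045043945)
rack ((460.32464599609375, -304.060302734375), (82.2416000366211, 170.14599609375), 77.64000701904297)
blue (0.096, 0.104) 0 61 [ 0.3971 -0.3117  0.0968] [ 0.4087 -0.2726  0.1035] ((402.5406494140625, -291.8334655761719), (40.207618713378906, 6.346031188964844), 77.15409851074219)
blue (0.096, 0.104) 1 55 [ 0.4297 -0.3181  0.0966] [ 0.4412 -0.2784  0.1032] ((435.6121520996094, -298.2012939453125), (40.8897705078125, 5.26900053024292), 77.07003784179688)
blue (0.096, 0.104) 2 66 [ 0.4624 -0.3257  0.096 ] [ 0.476  -0.2862  0.1029] ((468.38134765625, -306.02508544921875), (40.91510009765625, 7.0161333084106445), 77.00635528564453)
orange (0.112, 0.124) 3 21 [ 0.4886 -0.3446  0.1123] [ 0.529  -0.2816  0.1215] ((504.7425231933594, -312.6495056152344), (57.787715911865234, 35.41464614868164), 75.6555404663086)
[0.01780909 0.01995402 0.02221939]
side
bed ((558.9848022460938, 202.23031616210938), (300.3542175292969, 475.68768310546875), 4.455141544342041)
rack ((459.9237365722656, -305
[... 1022 characters left out ...]
75  -0.2877  0.1019] ((469.1076354980469, -307.7698974609375), (41.424076080322266, 6.051271438598633), 78.36345672607422)
orange (0.07, 0.094) 3 201 [ 0.4836 -0.3483  0.07  ] [ 0.5262 -0.2926  0.0939] ((515.3714599609375, -325.7041931152344), (63.21796417236328, 29.11689567565918), 47.10138702392578)
orange (0.096, 0.104) 3 77 [ 0.4825 -0.348   0.0964] [ 0.5262 -0.299   0.1039] ((513.7295532226562, -329.748291015625), (60.45501708984375, 27.628271102905273), 43.313575744628906)
orange (0.112, 0.124) 3 511 [ 0.482  -0.3479  0.1121] [ 0.5291 -0.2823  0.1217] ((505.8743896484375, -315.1534423828125), (60.424991607666016, 38.76780700683594), 78.21659851074219)
[0.01794686 0.01948219 0.02138974]
```

```bash
python3 - <<'E'
from h import *
for n in("top","side"):
    W,B=cloud(np.load(n+"0.npz")); H=hue(B); L=loc(W,(.5595,.2031,0),np.radians(4.35))
    print(n)
    for nm,(lo,hi) in dict(yellow=(22,35),green=(45,90),rubber=None).items() if 0 else dict(yellow=(22,35),green=(45,90)).items():
        m=(H[:,0]>=lo)&(H[:,0]<=hi)&(H[:,1]>100)&(abs(L[:,0]-.06)<.1)&(abs(L[:,1]+.18)<.06)&(L[:,2]>.022)
        print(nm,m.sum(),np.percentile(L[m],[1,50,99],axis=0).round(4).tolist())
    # height map x vs z along central strip
    s=(abs(L[:,1]+.18)<.013)&(L[:,2]>.012)&(L[:,0]>0)&(L[:,0]<.13)
    o=np.argsort(L[s][:,0])
    print([(round(a*1e3),round(b*1e3),round(z*1e3,1),tuple(int(q) for q in h[:2])) for (a,b,z),h in zip((L[s])[o],H[s][o])][::(4 if n=="top" else 1)])
E
```

```text
top
yellow 675 [[-0.0372, -0.2189, 0.0275], [0.0854, -0.19, 0.0327], [0.1203, -0.1504, 0.0891]]
green 209 [[-0.0251, -0.2233, 0.0296], [-0.0021, -0.1769, 0.0795], [0.0178, -0.1478, 0.0833]]
[(0, -184, np.float64(89.8), (22, 174)), (0, -170, np.float64(79.5), (68, 108)), (1, -179, np.float64(81.8), (41, 103)), (2, -184, np.float64(90.5), (22, 173)), (3, -172, np.float64(78.3), (68, 106)), (4, -178, np.float64(79.5), (40, 110)), (4, -172, np.float64(80.0), (69, 109)), (5, -170, np.float64(78.5), (67, 104)), (6, -179, np.float64(79.7), (53, 94)), (7, -192, np.float64(79.8), (69, 108)), (7, -186, np.float64(81.8), (54, 90)), (8, -179, np.float64(79.0), (66, 94)), (9, -169, np.float64(81.9), (68, 108)), (9, -187, np.float64(79.3), (69, 106)), (10, -179, np.float64(80.4), (69, 111)), (11, -192, np.float64(80.5), (68, 104)), (12, -188, np.float64(80.2), (69, 109)), (12, -181, np.float64(78.4), (69, 108)), (13, -169, np.float64(80.5), (68, 102)), (14, -188, np.float64(80.9), (67, 103)), (15, -179, np.float64(78.9), (68, 101)), (15, -192, np.float64(80.6), (68, 103)), (16, -188, np.float64(80
[... 16874 characters left out ...]
168, np.float64(33.1), (24, 198)), (114, -172, np.float64(31.9), (22, 194)), (114, -180, np.float64(33.1), (22, 197)), (115, -186, np.float64(30.3), (26, 217)), (116, -183, np.float64(31.3), (26, 227)), (117, -170, np.float64(31.0), (25, 228)), (117, -180, np.float64(33.0), (27, 241)), (119, -184, np.float64(31.8), (26, 177)), (119, -184, np.float64(29.0), (28, 244)), (119, -172, np.float64(31.6), (25, 177)), (126, -180, np.float64(19.5), (24, 168)), (126, -190, np.float64(19.1), (25, 174)), (128, -185, np.float64(19.1), (24, 72)), (128, -173, np.float64(18.9), (24, 56)), (128, -192, np.float64(19.8), (20, 43)), (128, -181, np.float64(20.0), (20, 36)), (130, -186, np.float64(19.6), (23, 6))]
```

```bash
cat >> h.py <<'E'
MY=np.radians(4.35); RY=np.radians(-12.3); MO=np.array([.5595,.2031,0])
def quat(yaw,tilt=0):  # tool down, tool x at yaw; tilt: leaning towards machine +x going up
    return (Ro.from_rotvec(tilt*np.array([-np.sin(MY),np.cos(MY),0]))*Ro.from_euler('z',yaw)*Ro.from_euler('x',np.pi)).as_quat()
def mw(x,y,z): return MO+Ro.from_euler('z',MY).apply([x,y,z])
T=np.arctan(1/8)
E
python3 - <<'E'
from h import *
from bench import *
W,B=cloud(np.load("top0.npz"));L=loc(W,MO,MY)
m=(L[:,0]>.049)&(L[:,0]<.062)&(abs(L[:,2]-.08)<.004)&(abs(L[:,1]+.18)<.05);print("bracket top y",np.percentile(L[m,1],[2,98]))
m=(L[:,0]>.008)&(L[:,0]<.019)&(abs(L[:,2]-.08)<.003)&(abs(L[:,1]+.18)<.05);print("block top y",np.percentile(L[m,1],[2,98]))
p=np.array([.4026,-.2923,.077])
for s in(1,-1):
    print(s,[None if (j:=inverse_kinematics(a,q)) is None else np.round(j,2) for a,q in((p,quat(RY+s*np.pi/2)),(mw(.045,-.18,.09),quat(MY+s*np.pi/2,T)),([.505,-.314,.09],quat(RY+(s<0)*np.pi)),(mw(.03,-.18,.12),quat(MY+(s<0)*np.pi)))])
E
```

```text
bracket top y [-0.20388221 -0.1654004 ]
block top y [-0.20296191 -0.16457701]
1 [array([-0.77,  0.4 ,  1.89,  0.  ,  0.85, -0.55]), array([-0.06,  0.58,  1.49, -0.02,  1.19, -0.13]), array([-0.67,  0.5 ,  1.66, -0.  ,  0.99,  1.11]), array([-0.07,  0.47,  1.61, -0.  ,  1.06,  1.42])]
-1 [array([-0.77,  0.4 ,  1.89, -0.  ,  0.85,  2.59]), None, array([-0.67,  0.5 ,  1.66,  0.  ,  0.99, -2.03]), array([-0.07,  0.47,  1.61,  0.  ,  1.06, -1.72])]
```

```bash
python3 - <<'E'
from h import *
from bench import *
p=np.array([.4026,-.2928,.077]); q=quat(RY+np.pi/2)
move_gripper(.026)
move_ptp(p+[0,0,.07],q); servo_line(p,rate=.1)
move_gripper(0.0); print("gap",current_finger_gap(),current_grip_force(),current_clock())
servo_line(p+[0,0,.1],rate=.15)
u=np.array([np.sin(T),0,np.cos(T)]); n=np.array([np.cos(T),0,-np.sin(T)])
b0=np.array([.0405,-.1845,.020])-n*(.004+.0015)      # packer bottom centre when in, 1.5 mm off the face
tcp=b0+u*(.067+.075)
move_ptp(mw(*tcp),quat(MY+np.pi/2,T)); print(current_position(),mw(*tcp),current_clock(),current_force())
for c in("top","side"):
    d=capture(c);np.savez(c+"1.npz",**d);cv2.imwrite(f"pics/{c}1.png",d["image"])
    W,B=cloud(d);H=hue(B);L=loc(W,MO,MY)
    m=(H[:,0]>=105)&(H[:,0]<=130)&(H[:,1]>120)&(abs(L[:,0]-.05)<.04)&(abs(L[:,1]+.18)<.05)&(L[:,2]>.05)
    # residual of the points relative to the expected packer mid-plane
    r=(L[m]-b0)@n; s=(L[m]-b0)@u
    print(c,m.sum(),"n",np.percentile(r,[3,25,50,75,97]).round(4),"along",np.percentile(s,[3,97]).round(4),"y",np.percentile(L[m,1],[3,97]).round(4))
im=np.hstack([cv2.resize(cv2.imread("pics/top1.png")[110:230,110:260],(500,400)),cv2.resize(cv2.imread("pics/side1.png")[80:200,220:310],(300,400))])
cv2.imwrite("pics/v1.png",im)
E
```

```text
gap 0.007707856233399921 30.000812709331512 4.5833
[0.6255764  0.02188691 0.16146605] [0.62599784 0.02312534 0.16158565] 6.8417 [-0.47290048 -1.06890114 -0.50332486]Traceback (most recent call last):
  File "<stdin>", line 18, in <module>
    return _quantile_unchecked(
        a, q, axis, out, overwrite_input, method, keepdims, weights)
    return _ureduce(a,
                    func=_quantile_ureduce_func,
    ...<5 lines>...
                    overwrite_input=overwrite_input,
                    method=method)
    r = func(a, **kwargs)
    result = _quantile(arr,
                       quantiles=q,
    ...<2 lines>...
                       out=out,
                       weights=wgt)
    slices_having_nans = np.isnan(arr[-1, ...])
                                  ~~~^^^^^^^^^
IndexError: index -1 is out of bounds for axis 0 with size 0
```

```bash
cat > chk.py <<'E'
from h import *
from bench import *
import sys
k=sys.argv[1]
u=np.array([np.sin(T),0,np.cos(T)]); n=np.array([np.cos(T),0,-np.sin(T)]);b0=np.array([.0405,-.1845,.020])-n*.0055
print(current_position(),current_clock())
for c in("side","top"):
    d=capture(c);cv2.imwrite(f"pics/{c}{k}.png",d["image"])
    W,B=cloud(d);H=hue(B);L=loc(W,MO,MY)
    m=(H[:,0]>=105)&(H[:,0]<=130)&(H[:,1]>120)&(abs(L[:,0]-.05)<.04)&(abs(L[:,1]+.18)<.05)&(L[:,2]>.03)
    if m.sum()>5:
        r=(L[m]-b0)@n; s=(L[m]-b0)@u
        print(c,m.sum(),"n",np.percentile(r,[3,25,50,75,97]).round(4),"along",np.percentile(s,[3,97]).round(4),"y",np.percentile(L[m,1],[3,97]).round(4))
    # block face from its top edge
    m=(L[:,2]>.077)&(L[:,2]<.083)&(abs(L[:,1]+.187)<.013)&(L[:,0]>.008)&(L[:,0]<.03)&(H[:,0]>45)&(H[:,0]<90)
    if m.sum()>5: print("block top edge x",np.sort(L[m,0])[-6:].round(4))
im=np.hstack([cv2.resize(cv2.imread(f"pics/top{k}.png")[110:230,110:260],(450,400)),cv2.resize(cv2.imread(f"pics/side{k}.png")[80:200,220:310],(350,400))])
cv2.imwrite(f"pics/v{k}.png",im)
E
python3 chk.py 1
```

```text
[0.62560424 0.02162879 0.16162295] 6.8917
side 57 n [-0.0061 -0.0025 -0.0012 -0.0001  0.001 ] along [0.0803 0.1644] y [-0.2082 -0.1964]
block top edge x [0.0165 0.0168 0.0178 0.0186 0.0187 0.019 ]
block top edge x [0.0172 0.0189 0.0192 0.0192 0.0196 0.0198]
```

View pics/v1.png

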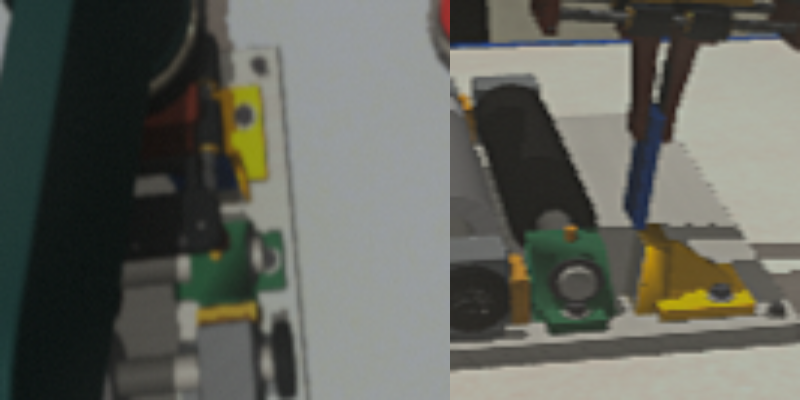

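The side view shows the packer in the fingers at about (645,165), tilted parallel to the bracket face and just clear of its top. It sits 1–2 mm to the block side, so I'll shift it slightly and lower it.

```bash
python3 - <<'E'
from h import *
from bench import *
u=np.array([np.sin(T),0,np.cos(T)]); n=np.array([np.cos(T),0,-np.sin(T)]);b0=np.array([.0405,-.1845,.020])-n*.0055
b=b0+n*.0012+[0,.0015,0]
f=lambda d:mw(*(b+u*(.067+d)))
servo_line(f(.075),rate=.05)
servo_line(f(.03),rate=.12)
print(current_force(),current_position(),f(.03))
hit=servo_line(f(-.003),rate=.03,contact_N=4)
print(hit,current_position(),f(0),current_force(),current_clock())
E
python3 chk.py 2
```

```text
[-0.44477397 -0.07672275 -0.06972874] [0.6210636  0.02433425 0.11638295] [0.62150589 0.02428798 0.1167843 ]
False [0.6176457  0.02396283 0.08426715] [0.61779557 0.02400574 0.08701597] [ 0.29352832 -0.45375    -0.74394571] 9.0167
[0.6176457  0.02396283 0.08426715] 9.0167
side 82 n [-0.0037 -0.0014  0.0002  0.0016  0.003 ] along [0.0282 0.1122] y [-0.2053 -0.1901]
block top edge x [0.0157 0.0162 0.0178 0.0182 0.0183 0.0196]
block top edge x [0.0105 0.0124 0.015  0.0173 0.0192 0.0192]
```

View pics/v2.png

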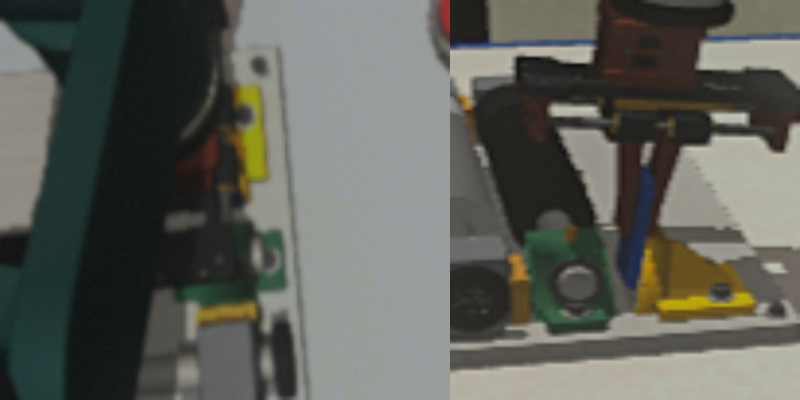

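The side view shows the packer inside the gap and parallel to the bracket. It has slid up about 25 mm in the fingers, and its lower end at (628,285) is still roughly 20 mm above the bed. I'll ease the grip so it drops between the fingers.

```bash
python3 - <<'E'
from h import *
from bench import *
print(current_finger_gap(),current_grip_force())
p=current_position(); servo_line(p+[0,0,.004],rate=.05)
move_gripper(.013); sleep(.3); print(current_finger_gap(),current_force())
E
python3 chk.py 3
```

```text
0.007716339978332039 29.999952614307404
0.013018997889055053 [ 0.90940371  0.29336084 -0.22292272]
[0.61760409 0.02399595 0.08822079] 9.9917
side 73 n [-0.0054 -0.003  -0.0009  0.0005  0.0031] along [0.0151 0.0895] y [-0.2071 -0.188 ]
block top edge x [0.0165 0.0168 0.018  0.0182 0.019  0.0193]
block top edge x [0.0151 0.0151 0.0168 0.0172 0.0191 0.0192]
```

View pics/v3.png

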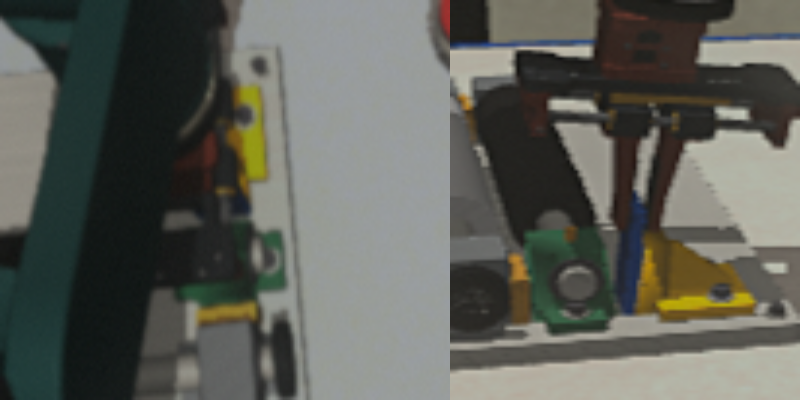

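The packer now stands on the bed, with its top about 90 mm above it. Next I'll lean it onto the bracket, withdraw, and fetch the wedge.

```bash
cat > w.py <<'E'
from h import *
def chkw(d,c):
    W,B=cloud(d);H=hue(B);L=loc(W,MO,MY)
    m=(H[:,0]>=3)&(H[:,0]<=15)&(H[:,1]>140)&(abs(L[:,0]-.03)<.04)&(abs(L[:,1]+.1845)<.04)&(L[:,2]>.06)&(L[:,2]<.3)
    P=L[m]
    if len(P)<20: print(c,len(P)); return
    e=P[P[:,1]<np.percentile(P[:,1],5)+.008]   # end face
    print(c,len(P),"z",np.percentile(P[:,2],[1,99]).round(4),"y",np.percentile(P[:,1],[1,99]).round(4))
    for z in np.arange(.07,.26,.015):
        k=e[abs(e[:,2]-z)<.006]
        if len(k)>6: print(round(z,3),len(k),k[:,0].min().round(4),k[:,0].max().round(4),((k[:,0].min()+k[:,0].max())/2).round(4))
E
python3 - <<'E'
from h import *
from bench import *
from w import chkw
p=current_position(); Rm=Ro.from_euler('z',MY)
move_gripper(.018)
servo_line(p+Rm.apply([.004,0,.002]),rate=.05)
servo_line(p+Rm.apply([.012,0,.08]),rate=.15)
for c in("side","top"):
    d=capture(c);np.savez(c+"4.npz",**d);cv2.imwrite(f"pics/{c}4.png",d["image"])
w=np.array([.5053,-.3143,.09]); q=quat(RY)
move_gripper(.08)
move_ptp(w+[0,0,.08],q); servo_line(w,rate=.1); move_gripper(.0)
print("gap",current_finger_gap(),current_grip_force(),current_clock())
servo_line(w+[0,0,.13],rate=.2)
move_ptp(mw(.030,-.1845,.215),quat(MY)); sleep(.2)
print(current_position(),mw(.030,-.1845,.215),current_force(),current_finger_gap(),current_clock())
for c in("side","top"):
    d=capture(c);np.savez(c+"5.npz",**d);cv2.imwrite(f"pics/{c}5.png",d["image"]); chkw(d,c)
im=np.hstack([cv2.resize(cv2.imread("pics/side4.png")[80:200,220:310],(390,520)),cv2.resize(cv2.imread("pics/side5.png")[80:200,220:310],(390,520))])
cv2.imwrite("pics/v4.png",im)
E
```

```text
gap 0.05794860887298262 29.999470710754395 15.2833
[0.60346677 0.02011052 0.21502869] [0.6034077  0.02140695 0.215     ] [ 0.20354916  0.22794549 -0.13099618] 0.05785273837993205 17.6
side 455 z [0.1367 0.2506] y [-0.2193 -0.1644]
0.145 27 0.0226 0.0353 0.029
0.16 36 0.0197 0.0377 0.0287
0.175 44 0.0179 0.0402 0.0291
0.19 54 0.0162 0.0423 0.0293
0.205 64 0.0149 0.0444 0.0297
0.22 21 0.0126 0.0465 0.0296
0.235 33 0.0106 0.0486 0.0296
0.25 10 0.0112 0.0464 0.0288
top 81 z [0.1957 0.2471] y [-0.2037 -0.1731]
0.25 47 0.0099 0.0495 0.0297
```

View pics/v4.png

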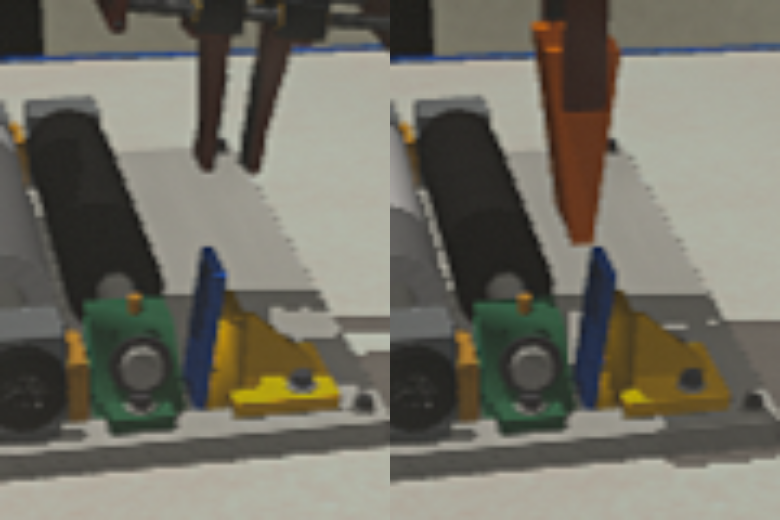

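The left view, before the wedge arrived, shows the packer standing alone at (205,330), leaning toward the bracket. The right view shows the wedge upright, its thin end at (580,240) just to the left of the packer's top. Before lowering, I'll check the packer's lean.

```bash
python3 - <<'E'
from h import *
for c in("side4","top4","side5"):
    d=np.load(c+".npz");W,B=cloud(d);H=hue(B);L=loc(W,MO,MY)
    m=(H[:,0]>=105)&(H[:,0]<=130)&(H[:,1]>120)&(abs(L[:,0]-.05)<.04)&(abs(L[:,1]+.18)<.05)&(L[:,2]>.02)
    P=L[m]; 
    if len(P)<20: print(c,len(P)); continue
    print(c,len(P),"y",np.percentile(P[:,1],[2,98]).round(4))
    e=P[P[:,1]<np.percentile(P[:,1],5)+.008]
    for z in np.arange(.03,.115,.01):
        k=e[abs(e[:,2]-z)<.006]
        if len(k)>4: print(round(z,3),len(k),k[:,0].min().round(4),k[:,0].max().round(4),"face",round(.0405+(z-.02)/8,4))
E
```

```text
side4 85 y [-0.2083 -0.1709]
0.03 10 0.0346 0.0408 face 0.0418
0.04 12 0.0349 0.0407 face 0.043
0.05 9 0.0353 0.0432 face 0.0443
0.06 11 0.0375 0.0432 face 0.0455
0.07 11 0.0378 0.0451 face 0.0468
0.08 8 0.0423 0.0457 face 0.048
0.09 8 0.0421 0.048 face 0.0492
0.1 6 0.0451 0.0475 face 0.0505
0.11 5 0.0446 0.0507 face 0.0518
top4 50 y [-0.2039 -0.1837]
0.11 16 0.044 0.0515 face 0.0518
side5 92 y [-0.2086 -0.1704]
0.03 8 0.0334 0.0405 face 0.0418
0.04 12 0.0351 0.0407 face 0.043
0.05 12 0.0353 0.0434 face 0.0443
0.06 12 0.0379 0.043 face 0.0455
0.07 11 0.0379 0.0456 face 0.0468
```

The packer lies flat against the bracket. Lowering the wedge.

```bash
python3 - <<'E'
from h import *
from bench import *
def st(s): print(s,current_position()[2].round(4),loc(current_position()[None],MO,MY)[0].round(4),current_force().round(1),round(current_finger_gap(),4),round(current_clock(),2))
X,Y=.0301,-.1835
servo_line(mw(X,Y,.150),rate=.1); st("a")
h=servo_line(mw(X,Y,.110),rate=.03,contact_N=4); st(h)
z=current_position()[2]
for k in range(14):
    z-=.002; servo_line(mw(X,Y,z),rate=.03); sleep(.1); st(k)
    if current_force()[2]>14 or z<.105: break
E
```

```text
a 0.1504 [ 0.0305 -0.1835  0.1504] [-0.3 -0.2 -1.3] 0.0576 18.5
True 0.1168 [ 0.0293 -0.1834  0.1168] [ 1.2 -0.1  1.7] 0.0578 19.5
0 0.1159 [ 0.0304 -0.1834  0.1159] [-1.7  0.5  9.4] 0.0578 19.85
1 0.1146 [ 0.0312 -0.1834  0.1146] [-2.5  1.5 12.6] 0.0578 20.2
2 0.1131 [ 0.0319 -0.1834  0.1131] [-1.9  1.3 14.2] 0.0577 20.55
```

```bash
cat > st.py <<'E'
from h import *
from bench import *
from w import chkw
import sys
k=sys.argv[1]
for c in("side","top"):
    d=capture(c);cv2.imwrite(f"pics/{c}{k}.png",d["image"]);chkw(d,c)
    W,B=cloud(d);H=hue(B);L=loc(W,MO,MY)
    m=(L[:,2]>.077)&(L[:,2]<.083)&(abs(L[:,1]+.187)<.016)&(L[:,0]<.03)&(H[:,0]>45)&(H[:,0]<90)&(L[:,0]>-.02)
    if m.sum()>5: print("block top edge x",np.sort(L[m,0])[-6:].round(4))
print(current_position(),current_force(),current_clock())
im=np.hstack([cv2.resize(cv2.imread(f"pics/top{k}.png")[110:230,110:260],(450,400)),cv2.resize(cv2.imread(f"pics/side{k}.png")[80:200,220:310],(350,400))])
cv2.imwrite(f"pics/v{k}.png",im)
E
python3 st.py 6
```

```text
side 326 z [0.062  0.1659] y [-0.2229 -0.158 ]
0.07 19 0.02 0.0361 0.0281
0.085 23 0.0154 0.0385 0.027
0.1 30 0.0151 0.0407 0.0279
0.115 14 0.0128 0.0415 0.0272
0.13 19 0.0101 0.0456 0.0279
0.145 16 0.0104 0.0476 0.029
block top edge x [0.0149 0.0151 0.0158 0.0162 0.0166 0.0167]
top 66 z [0.0793 0.2874] y [-0.2183 -0.1775]
0.22 7 0.02 0.031 0.0255
block top edge x [0.0156 0.0159 0.0162 0.0163 0.0163 0.0169]
[0.60520278 0.0226354  0.11303909] [-2.2725477   1.75167012 15.46902998] 20.65
```

View pics/v6.png

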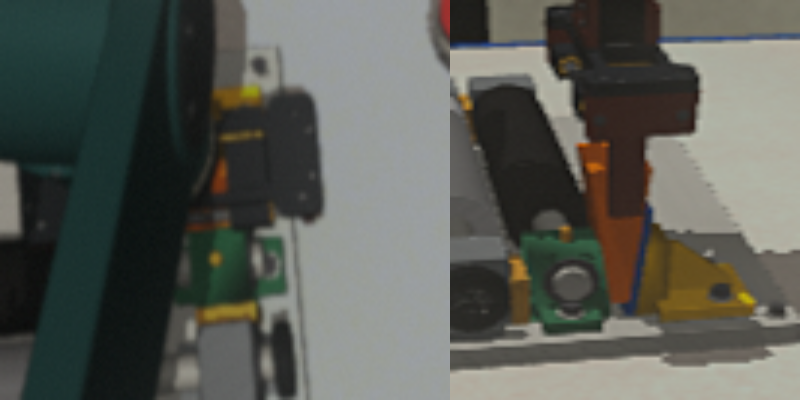

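The view shows the wedge down between the block and the packer, gripped at (625,190), with its thin end at (620,302) clear of the bed. The block has moved about 3 mm, within the stated travel. I'll check that it's stable and press slightly more to confirm it's against the stop.

```bash
python3 - <<'E'
from h import *
from bench import *
def st(s): print(s,loc(current_position()[None],MO,MY)[0].round(4),current_force().round(1),round(current_clock(),2))
sleep(1);st("hold")
p=current_position(); servo_line(mw(.0305,-.1835,.1088-.0015),rate=.03); sleep(.3);st("press")
sleep(1.5);st("hold")
E
python3 st.py 7
```

```text
hold [ 0.0319 -0.1834  0.1131] [-2.1  1.4 14.7] 21.65
press [ 0.033  -0.1834  0.1097] [-0.1  1.8 13.5] 22.22
hold [ 0.033  -0.1834  0.1097] [-0.7  0.9 14.8] 23.72
side 306 z [0.061  0.1606] y [-0.2172 -0.1577]
0.07 32 0.0204 0.0393 0.0299
0.085 36 0.0178 0.0388 0.0283
0.1 45 0.0154 0.0413 0.0283
0.115 19 0.0128 0.0292 0.021
0.13 23 0.0103 0.0455 0.0279
0.145 27 0.0087 0.0476 0.0281
block top edge x [0.0153 0.0155 0.0156 0.0163 0.0164 0.0169]
top 68 z [0.0808 0.2829] y [-0.2188 -0.1778]
block top edge x [0.0155 0.0156 0.0163 0.0164 0.0164 0.0178]
[0.60631629 0.02269277 0.10968215] [-0.76610472  1.3083338  14.90864738] 23.8167
```

The extra press slid the fingers 3 mm down the wedge at a steady 14–15 N push. Block and wedge did not move, so the roller is against its stop and the stack is tight. Handing in.

```bash
python3 -c "
from bench import *
print(close_job())"
```

```text
the job is handed in; nothing more can be done
None
```

I handed the job in (no verdict came back) at about 24 s of the 72 s: one packer leans flat on the bracket, and the gripped wedge is pressed down with about 15 N, its thin end an estimated 15–20 mm above the bed. The block moved about 3 mm and stayed put under further pressing, so I take the roller to be home, though I didn't measure that directly.

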